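Close the balance's draft shield and tare it

ROBOT

A 6-joint arm with a two-finger parallel gripper is mounted at the origin on the work surface. World frame = base frame: x ahead of the robot, y to its left, z up, the work surface at z = 0. Lengths are in m, angles in degrees, forces in N, time in s.
With the tool pointing down it reaches from about 0.4 to 0.825 m from the base axis. Payload 7 kg.
Tool frame: the origin (TCP) lies midway between the tips of the shut fingers; the grasp point (between the pads) lies 19 mm behind it; z points along the fingers, y is the direction in which the jaws open and shut (so a half turn about z gives the same grasp; the last joint's range is limited). The gripper opens to 88 mm and grips with 3 to 60 N. Pads are 19 mm wide; open, the fingers measure 130 mm over their backs; the gripper's body (78 mm by 193 mm) begins 47 mm behind the grasp point.
Start: joints at [-51.274, 20.546, 0.682, 0, -70.136, -16.507], TCP at [0.255, -0.625, 0.227] pointing down, gripper open.
Joint ranges: [-176.03, 176.03], [-82.01, 121.73], [-58.28, 71.71], [-173.87, 95.51], [-174.79, -0.11], [-173.66, 173.66]. Speed limits (degrees/s): [136.94, 136.94, 172.46, 180, 180, 180].

INTERFACE

Orientations are given as a 3x3 rotation matrix whose columns are the frame's x, y, z axes.
In Python, from rig import robot gives the robot as it stands. Calls block until the motion is done:
- robot.goto(position, orientation): joint-space move of the TCP to a pose.
- robot.servo_line(position, ori=None, speed=0.15): straight line of the TCP; ori=None keeps the orientation; speed is the mean speed in m/s.
- robot.movej(angles): joint-space move.
- robot.move_gripper(opening): opening from 0.0 (shut) to 1.0 (fully open); the grip force is fixed at half the most; returns when the fingers have stopped.
- robot.dwell(seconds).
- robot.ik(position, orientation): joint angles nearest the present ones, or None.
- robot.grab_frame(name): name is "scene" or "top" or "wrist"; returns (picture, depth): 420x560x3 uint8, red, green, blue; 420x560 float32, m along the optical axis (not along the pixel's ray), 0 where there is no reading.
- robot.camera_info(name): a dict with "vfov" (degrees; the focal length in pixels is half the picture's height over the tangent of half this angle, whatever the lens; pixels are square), "cx", "cy" (the principal point, pixels), "view" (4x4, takes a point from world to camera coordinates); the wrist camera has in their place "T_tool_cam" (4x4, takes a point from camera to tool coordinates, whose origin is the TCP and whose axes are the flange's). Camera axes: x right, y down, z forward; pixel columns grow to the right and rows downward; lengths in m; the calibration is good to about 2 mm. A picture is of the moment at which its call begins: read the wrist's pose just before it. camera_info takes no time and is no camera call.
A pose or a line that the arm cannot do raises robot.Unreachable and nothing moves.
- robot.job_done(): hands the job in, once; it reports no verdict.
Readings, each from a call of its own:
- robot.read_t(): time.
- robot.read_qpos(): joint angles.
- robot.read_qvel(): joint speeds.
- robot.read_effort(): joint torques, N m.
- robot.read_position(): TCP position.
- robot.read_tcp_rot(): TCP orientation.
- robot.read_force(): force on the tool from outside, world axes, zero at the start.
- robot.read_ft_torque(): the same for the moment, N m.
- robot.read_grip_width(): opening from 0.0 (shut) to 1.0 (fully open).
Only numpy, scipy, OpenCV 4.12 (cv2) and the standard library are available. Lean on these libraries where they do the work, as an engineer would, in place of code of your own. Each camera call takes 0.05 s, during which the arm holds its last target. There are 200 camera calls.

TASK

Close the draft shield of the laboratory balance: slide its lid along the rails towards the keys, without lifting it, until you feel it drop into its notches and lie level there. Then press the large round tare key all the way down and let go. Leave the small power key, the cup on the pan and the things around the balance alone.

Things in the scene. Friction and masses are not known exactly. Their poses are not given: they have to be found in the camera images.
- balance: White balance fixed to the bench, 375 (x) by 214 (y) mm. Origin on the bench under the pan's centre; +x to its rear, -x to the keys, +y to the left of a person facing the keys, z up. Front console x -170 to -104, top z 105. Open-topped glass chamber x -95 to 82, then rear housing, top z 113. Two rails along x at y +-87, x -95 to 202, tops z 125; guides beside them, inner faces y +-97, tops z 137.
- lid: Loose flat grey lid 170 (x) by 190 (y) mm, 0.4 to 0.75 kg, axes as the balance's. Origin at its centre, level with the undersides of its 4 feet (12 by 10, 8 high, at x +-65, y +-86). Plate z 8 to 14 mm. Starts open with feet on the rails, origin 125 mm high and 45 to 100 mm to the rear of the seat. Takes 2 to 6 N to drag; pushing the lip much harder once it is seated can tip its rear up.
- lip (a point): Top centre of the finger lip on the lid: an upright aluminium bar 100 long (y), 12 thick (x), 18 mm high above the lid's plate, at lid x -56 (near its front edge). Its rear face lies 6 mm behind this point; a fingertip there pushes the lid towards the keys. Axes as the lid's.
- seat (a point): Where the lid's origin lies when closed: 119 mm above the bench, over the pan's centre; axes as the balance's. Each rail has two notches, 18 long and 6 deep, centred 65 mm before and behind; the lid's feet drop in by weight, 6 mm down, with 3 mm of play each way along x, and then stop at the notch walls. No end stop beyond.
- tare_top (a point): Centre of the top of the large round tare key (36 mm diameter, grey), on the console at balance x -137, y +66 mm. It moves down with the key.
- tare (a joint): Travel of the tare key: 0 up, 0.006 m fully down; needs about 4 N to reach the bottom; springs back.
- power_top (a point): Centre of the top of the small round power key (16 mm diameter, grey) at balance x -137, y -70 mm; must not be pressed.
- power (a joint): Travel of the power key: 0 up, 0.005 m down; springs back.
- cup: White weighing cup, 38 mm diameter, 42 high, standing loose on the pan inside the chamber, below the lid. Origin at the centre of its underside.
- jar: Amber jar with a white cap, 60 mm diameter, 85 high, loose on the bench to the left (+y) of the balance. Origin at the centre of its underside.
- gauge: Round dial gauge (thermo-hygrometer), 96 mm dial on a black foot, 116 high, loose on the bench to the right (-y) of the balance. Origin under the foot's centre.
- dish: Round steel dish, 68 mm diameter, 22 high, loose on the bench at the right front of the balance. Origin at the centre of its underside.
Things that resemble listed ones, but are neither listed nor needed, are in the scene too. Of the things that look like the gauge, the larger one is meant. Of the things that look like the dish, take the one that is farthest to the robot's left at the start.

How it is judged (in metres and radians):
On the way, in this order (a step that is already met when the one before it is completed fails the run):
1. the lid lies level in its notches (x of lid in the frame of balance between -0.006 and 0.006 m and y of lid in the frame of balance between -0.006 and 0.006 m and z of lid in the frame of balance below 0.1215 m and angle between lid's own z axis and vertical below 0.03 rad), for 0.2 s.
2. the tare key is pressed down with the lid closed (all of step 1 and value of joint tare above 0.0045 m), for 0.05 s.
At the end, for the whole second after the job is handed in: Lid at rest and level in its notches: origin within 6 mm of the seat along and across, at most 121.5 mm high, tilt under 0.03 rad; tare key pressed 4.5 mm or more with the lid closed, and up again; cup, jar, gauge and dish upright (0.15 rad) within 20 mm of their starts (all of step 1 and value of joint tare below 0.0015 m and linear speed of lid below 0.02 m/s and distance of each of cup, jar, gauge, dish from where it was at the start of the episode below 0.02 m and angle between each of cup, jar, gauge, dish's own z axis and vertical below 0.15 rad); the robot touches nothing.
It fails at once if the lid is lifted off its rails (z of lid in the frame of balance above 0.135 m or angle between lid's own z axis and vertical above 0.15 rad).
It fails at once if the tare key is pressed before the lid has dropped in (value of joint tare above 0.003 m and z of lid in the frame of balance above 0.123 m).
It fails at once if the power key is pressed (value of joint power above 0.003 m).
It fails at once if the cup, jar, gauge or dish is moved, lifted or knocked over (distance of any of cup, jar, gauge, dish from where it was at the start of the episode above 0.03 m or angle between any of cup, jar, gauge, dish's own z axis and vertical above 0.5 rad).
It also fails if it takes over 48 s, if anything falls off the work surface, if the arm or the gripper's body presses on something with over 40 N, if the wrist force passes 120 N, or if a joint passes its speed limit or range.

## Working session

There is one attempt and no reset: what is moved stays moved. The work goes in short steps, each a Python script; the robot and the scene stay as the last script left them, time stands still between calls to the robot, and variables do not carry over. Pictures are saved under pics/ and viewed, about 8 in all and at most 12, crops included, and the job is handed in when it is done.

```bash
mkdir -p pics
cat > h.py <<'E'
from rig import robot
import numpy as np, cv2
def snap(n,tag):
    p=robot.read_position();R=robot.read_tcp_rot()
    im,d=robot.grab_frame(n); ci=robot.camera_info(n)
    if 'view' in ci: T=np.linalg.inv(np.array(ci['view']))
    else:
        W=np.eye(4);W[:3,:3]=R;W[:3,3]=p; T=W@np.array(ci['T_tool_cam'])
    np.savez(f'pics/{tag}.npz',im=im,d=d,T=T,f=210/np.tan(np.radians(ci['vfov'])/2),c=[ci['cx'],ci['cy']])
    cv2.imwrite(f'pics/{tag}.png',im[:,:,::-1])
def cloud(tag):
    z=np.load(f'pics/{tag}.npz');d=z['d'];v,u=np.mgrid[:420,:560]
    P=np.stack([(u-z['c'][0])/z['f']*d,(v-z['c'][1])/z['f']*d,d],-1)
    W=P@z['T'][:3,:3].T+z['T'][:3,3]; W[d==0]=np.nan
    return W
def crop(tag,u0,v0,u1,v1,k):
    im=cv2.imread(f'pics/{tag}.png')[v0:v1,u0:u1]
    cv2.imwrite(f'pics/{tag}_c{u0}_{v0}.png',cv2.resize(im,None,fx=k,fy=k,interpolation=cv2.INTER_CUBIC))
E
python3 - <<'E'
from h import *
for n in('scene','top'):
    snap(n,n+'0'); print(n,robot.camera_info(n))
print(robot.read_t())
a=cv2.imread('pics/scene0.png');b=cv2.imread('pics/top0.png')
E
```

```text
scene {'vfov': 51.388735185990605, 'cx': 280.9930109934633, 'cy': 207.09670482204345, 'view': array([[-0.01197093,  0.99973306, -0.01976139,  0.00405018],
       [ 0.52839033, -0.01045365, -0.84893721, -0.20246258],
       [-0.84891717, -0.0206043 , -0.52812414,  1.56126217],
       [ 0.        ,  0.        ,  0.        ,  1.        ]])}
top {'vfov': 54.45798718684216, 'cx': 278.7876034978118, 'cy': 205.44462445495594, 'view': array([[-0.02037657, -0.99947483,  0.0251963 , -0.01337703],
       [-0.99505915,  0.01782431, -0.09767076,  0.60835888],
       [ 0.09717036, -0.027062  , -0.99489978,  1.06279398],
       [ 0.        ,  0.        ,  0.        ,  1.        ]])}
0.1
```

View pics/top0.png

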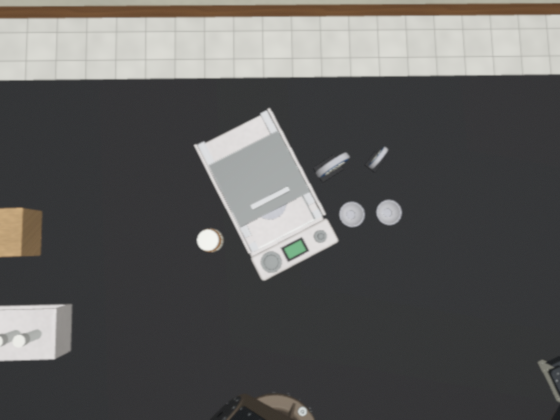

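View pics/scene0.png

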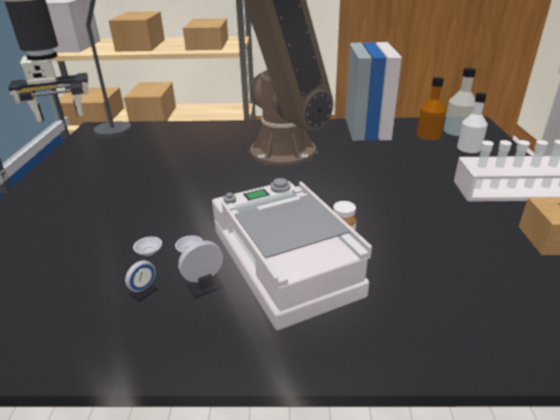

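The top view shows the tare key at (271,262), the power key at (320,237), and the lip from about (252,207) to (289,189). Two things look like gauges, at (333,165) and (379,157), and the larger one at (333,165) is meant. Two look like dishes, at (352,214) and (389,212), and the left one is meant. I only need to avoid both. Next I'll view an enlarged crop and compute positions.

Run:
```python
from h import *
crop('top0',185,100,405,285,3.6)
W=cloud('top0')
for n,(u,v) in dict(tare=(271,262),power=(320,237),lipL=(254,206),lipM=(270,198),lipR=(287,190),lid=(258,172),disp=(295,249),gauge=(333,165),dish=(352,214),jar=(208,240)).items(): print(n,W[v,u].round(4))
# balance points between z .09 and .15 
m=(W[...,2]>.128)&(W[...,2]<.146)&(W[...,0]>.3)&(W[...,0]<.9)&(abs(W[...,1])<.25)
vv,uu=np.where(m); print(len(vv)); 
l=(W[...,2]>.15)&(W[...,0]>.3)&(W[...,0]<.9)&(abs(W[...,1]-.05)<.1); 
print('lip',l.sum(),np.median(W[l],0))
print(cv2.minAreaRect((W[l][:,:2]*1000).astype(np.float32)))
```

```text
tare [ 0.4623 -0.0009  0.13  ]
power [ 0.5198 -0.121   0.1256]
lipL [0.5957 0.0371 0.153 ]
lipM [ 0.6137 -0.0011  0.1563]
lipR [ 0.6319 -0.0418  0.158 ]
lid [0.6793 0.0267 0.1412]
disp [ 0.4919 -0.0608  0.1059]
gauge [ 0.6991 -0.1606  0.1137]
dish [ 0.5832 -0.2262  0.0056]
jar [0.5187 0.156  0.0851]
6046
lip 223 [0.61374823 0.00125343 0.15715859]
((614.7575073242188, 0.9410209655761719), (12.60024356842041, 98.7261962890625), 26.058000564575195)
```

View pics/top0_c185_100.png

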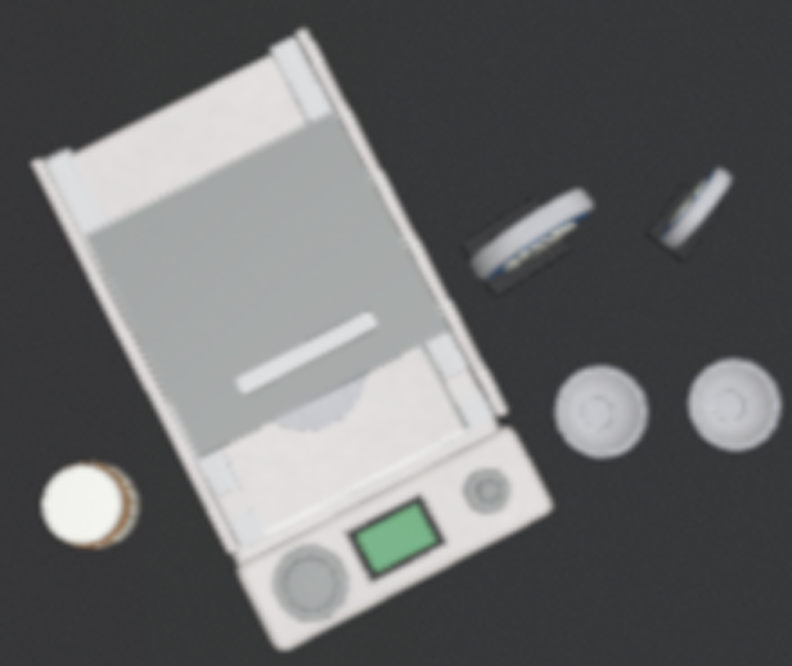

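The lip fits 98.7 × 12.6 mm with its top at z 0.157, as expected, and yaw is about 26°. The keys put the seat near (0.613, 0.001), so the lid sits about 56 mm open, which is within 45–100 mm. I'll shut the gripper, move above and refine with the wrist camera.

Run:
```python
from h import *
th=np.radians(25.9);bx=np.array([np.cos(th),np.sin(th),0])
def ori(s): x=s*bx; z=np.array([0,0,-1.]); return np.stack([x,np.cross(z,x),z],1)
p=np.array([.56,-.02,.36])
for s in(1,-1): print(s,robot.ik(p,ori(s)), robot.ik(np.array([.46,0,.12]),ori(s)))
print(robot.camera_info('wrist')); print(robot.read_tcp_rot().round(2), robot.read_force())
q=[(s,robot.ik(p,ori(s))) for s in (1,-1)]
q=[a for a in q if a[1] is not None]
s=min(q,key=lambda a:abs(a[1][5]))[0]
robot.move_gripper(0.0)
robot.goto(p,ori(s)); robot.dwell(.3)
print(s,robot.read_position(),robot.read_qpos(),robot.read_t(),robot.read_force())
snap('wrist','w1')
cv2.imwrite('pics/w1b.png',cv2.resize(cv2.imread('pics/w1.png'),(784,588)))
```

```text
1 [ 17.97054492   6.35937228  -0.90948266   0.         -82.73114506
  97.92945508] [ 24.64258854   6.08630868 -34.07062866   0.         -49.84306266
  91.25741146]
-1 [ 17.97054492   6.35937228  -0.90948266   0.         -82.73114506
 -82.07054492] [ 24.64258854   6.08630868 -34.07062866   0.         -49.84306266
 -88.74258854]
{'vfov': 61.41498352445608, 'cx': 281.1618392731745, 'cy': 207.0240205864128, 'T_tool_cam': array([[-8.58016049e-05, -9.65805312e-01, -2.59268380e-01,
         6.99810109e-02],
       [ 9.99999917e-01, -1.86240315e-04,  3.62829773e-04,
        -7.34584522e-04],
       [-3.98709147e-04, -2.59268327e-01,  9.65805247e-01,
        -1.58059009e-01],
       [ 0.00000000e+00,  0.00000000e+00,  0.00000000e+00,
         1.00000000e+00]])}
[[-0.93 -0.38 -0.  ]
 [-0.38  0.93  0.  ]
 [ 0.    0.   -1.  ]] [-0.52710238 -0.18114644  0.05906775]
-1 [ 0.55998881 -0.02035553  0.3598956 ] [ 1.79351081e+01  6.36955435e+00 -9.11410545e-01  1.39545165e-03
 -8.27335906e+01 -8.20674981e+01] 4.275 [-0.75915828 -0.44099537  0.63254472]
```

View pics/w1b.png

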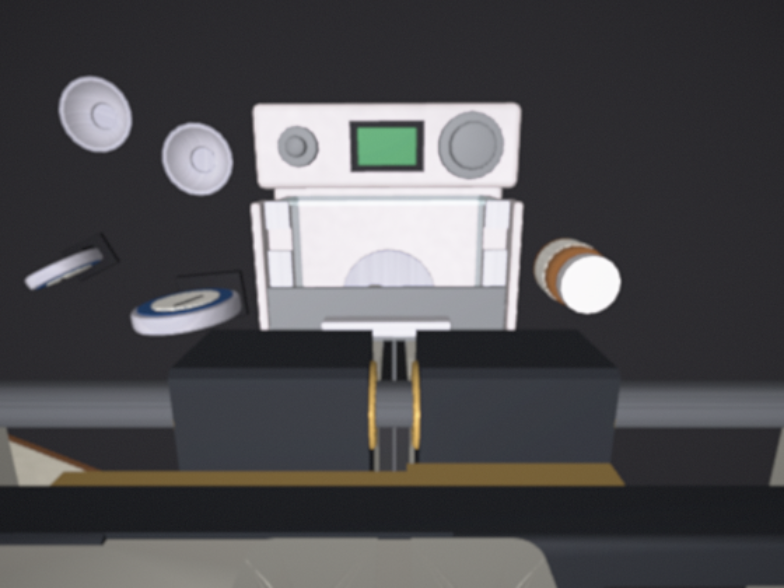

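The wrist view shows the tare key at (470,145), the power key at (297,147) and the lip's front edge at v≈325, all in 784-pixel-wide coordinates. I'll compute positions from it and compare them with the top view.

Run:
```python
from h import *
W=cloud('w1');z=np.load('pics/w1.npz')
def at(u,v,r=3):
    return np.nanmedian(W[v-r:v+r+1,u-r:u+r+1].reshape(-1,3),0)
def ray(u,v,h):
    d=z['T'][:3,:3]@np.array([(u-z['c'][0])/z['f'],(v-z['c'][1])/z['f'],1]);o=z['T'][:3,3];return o+d*(h-o[2])/d[2]
t=at(336,103);p=at(212,105,1)
print('tare',t,'power',p,'console',at(298,128,2),'disp',at(276,105),'plate',at(230,218,3),at(330,218,3),'lip',at(275,232,1))
t2=ray(335.7,103.2,t[2]);p2=ray(212,104.6,p[2]);print(t2,p2)
d=t2-p2;th=np.arctan2(-d[0],d[1]);print(np.degrees(th),np.hypot(*d[:2]))
R=np.array([[np.cos(th),-np.sin(th)],[np.sin(th),np.cos(th)]])
print('seat w',(t2+p2)[:2]/2+R@[.137,.002])
# lip in frame from both cams
for s,off in(('w1',None),('top0',None)):
    C=cloud(s);l=(C[...,2]>.150)&(C[...,2]<.166)&(np.hypot(C[...,0]-.614,C[...,1])<.07)
    print(s,cv2.minAreaRect((C[l][:,:2]*1000).astype(np.float32)),np.median(C[l],0))
```

```text
tare [ 0.46342117 -0.00311736  0.12713551] power [ 0.52270028 -0.12082393  0.12649708] console [ 0.504545   -0.02644421  0.10485752] disp [ 0.49277803 -0.05996314  0.10658103] plate [ 0.62521353 -0.05302541  0.13916041] [0.5763415  0.04772149 0.13924835] lip [ 0.61244075 -0.00294639  0.1566908 ]
[ 0.46372065 -0.00334119  0.12713551] [ 0.52232336 -0.12098363  0.12649708]
26.47984992879723 0.1314306650517985
seat w [0.61475774 0.00071375]
w1 ((615.3424682617188, -0.7929649353027344), (12.257412910461426, 98.70841217041016), 26.29709243774414) [0.61346224 0.00191019 0.15664616]
top0 ((614.7575073242188, 0.9410209655761719), (12.60024356842041, 98.7261962890625), 26.058000564575195) [0.61374823 0.00125343 0.15715859]
```

```bash
cat >> h.py <<'E'
th=np.radians(26.1);bx=np.array([np.cos(th),np.sin(th),0]);by=np.array([-np.sin(th),np.cos(th),0])
O=np.stack([-bx,np.cross([0,0,-1.],-bx),[0,0,-1.]],1)
LIP=np.array([.615,0.,0]); UZ=np.array([0,0,1.])
def P(a,z,b=0): return LIP+a*bx+b*by+z*UZ   # a: balance x relative to initial lip centre
def F():
    f=np.mean([robot.read_force() for _ in range(5)],0); return np.array([f@bx,f@by,f[2]])
E
python3 - <<'E'
from h import *
robot.goto(P(.030,.20),O); f0=F(); print('f0',f0)
robot.servo_line(P(.030,.145),speed=.08); print(F()-f0)
robot.servo_line(P(.018,.145),speed=.04); print(F()-f0)
np.save('f0.npy',f0)
for i in range(14):
    a=.017-.002*i
    robot.servo_line(P(a,.145),speed=.02)
    print(round(a,4),(F()-f0).round(1),(robot.read_position()-P(a,.145)).round(4),round(robot.read_t(),2))
snap('wrist','w2')
E
```

```text
f0 [-0.33925637  0.19174342  0.53750345]
[ 0.77679689 -0.37751692 -0.16942323]
[ 0.65728178 -0.01177993 -0.53042468]
0.017 [-0.1  0.4 -0.1] [ 0. -0.  0.] 6.62
0.015 [ 0.9 -0.6 -1.8] [0.0001 0.0001 0.    ] 6.87
0.013 [ 1.6  0.5 -0.4] [-0.0001 -0.     -0.    ] 7.12
0.011 [ 1.8 -0.4 -1. ] [-0.0003 -0.0001  0.    ] 7.37
0.009 [ 0.8  0.6 -0.1] [-0.0002 -0.0001 -0.    ] 7.62
0.007 [ 1.2 -0.1 -0.1] [-0.0002 -0.0001 -0.    ] 7.87
0.005 [ 0.4 -0.2 -0.2] [-0.0002 -0.0001  0.    ] 8.12
0.003 [ 0.5 -0.7 -1. ] [-0.0002 -0.0001  0.    ] 8.37
0.001 [ 1.3  0.3 -0.7] [-0.0002 -0.0001  0.    ] 8.62
-0.001 [ 0.5  0.2 -1.1] [-0.0002 -0.0001  0.    ] 8.87
-0.003 [ 0.6 -0.2 -0.6] [-0.0002 -0.0001  0.    ] 9.12
-0.005 [ 0.4 -0.4 -0.4] [-0.0002 -0.0001  0.    ] 9.37
-0.007 [ 2.  -0.3  0.1] [-0.0002 -0.0001  0.    ] 9.62
-0.009 [1.1 0.1 0.2] [-0.0002 -0.0001  0.    ] 9.87
```

Run:
```python
from h import *
snap('top','top2');C=cloud('top2');print(C.shape)
cv2.imwrite('pics/w2b.png',cv2.resize(np.hstack([cv2.imread('pics/w2.png')[:330],cv2.imread('pics/top2.png')[90:420-0][:330]]),None,fx=.71,fy=.71))
```

```text
(420, 560, 3)
```

View pics/w2b.png

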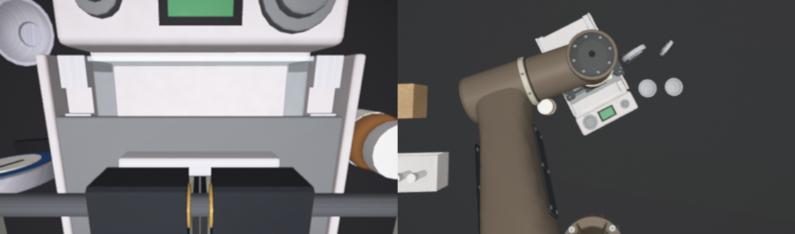

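In the wrist picture the fingers are against the lip's rear and the lid's front edge is just behind the front notches. I'll track that edge with wrist depth.

```bash
cat >> h.py <<'E'
def edge(tag):
    C=cloud(tag);q=C-LIP;a=q@bx;b=q@by
    out=[]
    for lo,hi in((-.075,-.06),(.06,.075)):
        m=(b>lo)&(b<hi)&(C[...,2]>.125)&(C[...,2]<.145)&(a>-.11)&(a<.02)
        out+=[np.round(np.percentile(a[m],1),4), np.round(np.median(C[...,2][m&(a<np.percentile(a[m],40))]),4)]
    return out
E
python3 - <<'E'
from h import *
print(edge('w1'),edge('w2'))
E
```

```text
[np.float64(-0.0286), np.float64(0.139), np.float64(-0.0285), np.float64(0.1391)] [np.float64(-0.0555), np.float64(0.1389), np.float64(-0.0556), np.float64(0.139)]
```

Run:
```python
from h import *
f0=np.load('f0.npy')
robot.servo_line(P(-.031,.145),speed=.02)
for i in range(18):
    a=-.032-.001*i
    robot.servo_line(P(a,.145),speed=.01)
    f=F()-f0; snap('wrist','w3'); e=edge('w3')
    print(round(a,4),f.round(1),[float(x) for x in e],round(robot.read_t(),2))
    if f[0]>9 or (e[1]<.1355 and e[3]<.1355): break
```

```text
-0.032 [ 1.2 -0.5 -1.9] [-0.0783, 0.1389, -0.0783, 0.1389] 11.52
-0.033 [ 1.7 -0.1 -1.9] [-0.0794, 0.1389, -0.0794, 0.1389] 11.82
-0.034 [ 2.   0.4 -1.4] [-0.0805, 0.1389, -0.0805, 0.1389] 12.12
-0.035 [ 1.2 -0.7 -1.8] [-0.0814, 0.1386, -0.0814, 0.1387] 12.42
-0.036 [ 1.8 -0.1  0. ] [-0.0823, 0.1329, -0.0822, 0.1329] 12.72
```

The lid dropped 6 mm at the front, on both sides. I'll back off, rise, and check the lid plane, including its rear, before pressing the key.

Run:
```python
from h import *
robot.servo_line(P(-.026,.145),speed=.04)
robot.servo_line(P(-.026,.22),speed=.12)
robot.goto(P(.06,.36),O); robot.dwell(.2); snap('wrist','w4'); print(robot.read_t())
C=cloud('w4');q=C-LIP;a=q@bx;b=q@by
m=(abs(b)<.085)&(a>-.08)&(a<.08)&(C[...,2]>.120)&(C[...,2]<.143)
A=np.c_[a[m],b[m],np.ones(m.sum())];s=np.linalg.lstsq(A,C[...,2][m],rcond=None)[0]
print(m.sum(),a[m].min(),a[m].max(),s,edge('w4'))
l=(C[...,2]>.146)&(C[...,2]<.157)&(abs(a+.056)<.02)&(abs(b)<.06)
print(cv2.minAreaRect((q[l][:,:2]*1000).astype(np.float32)),np.median(a[l]),np.median(C[l][:,2]))
# tare key
k=(C[...,2]>.118)&(C[...,2]<.133)&(abs(a+.137)<.03)&(abs(b-.066)<.03)
print('tare',k.sum(),np.median(a[k]),np.median(b[k]),a[k].min(),a[k].max(),b[k].min(),b[k].max(),np.median(C[k][:,2]))
cv2.imwrite('pics/w4b.png',cv2.resize(cv2.imread('pics/w4.png')[:320],None,fx=1.4,fy=1.4))
```

```text
14.8417
23658 -0.07999983715103835 0.07998008812315072 [-0.00053479  0.00027219  0.13306678] [np.float64(-0.081), np.float64(0.133), np.float64(-0.0812), np.float64(0.1331)]
((-47.5206413269043, -23.82933807373047), (12.344422340393066, 99.71788787841797), 26.12638282775879) -0.05264784146266305 0.15079229645546222
tare 56 -0.11871974546690053 0.06622722446798658 -0.12060632508857595 -0.1124234892191447 0.04897956351603891 0.08430863837435808 0.11879374902635265
```

View pics/w4b.png

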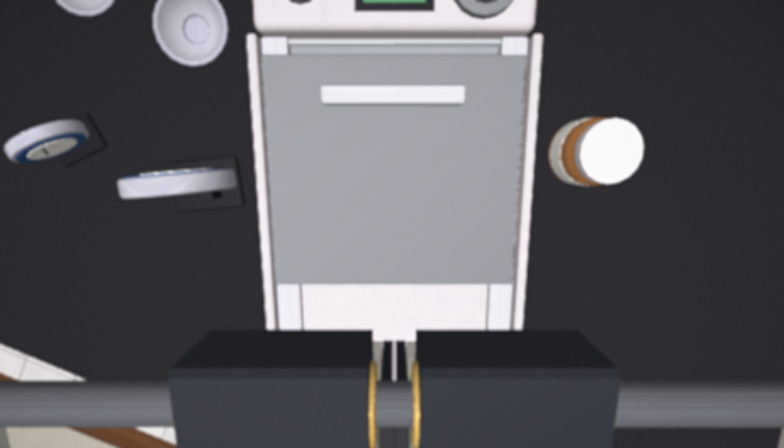

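The lid lies level: tilt is about 0.0006 rad, the plate top is at 0.1331 (so the origin is at 0.119), and the lip top is at 0.151. The picture shows it square, with the lip at (392,94), and the neighbours look undisturbed. Now I'll press the tare key.

Run:
```python
from h import *
robot.goto(P(-.1372,.20,.0655),O)
robot.servo_line(P(-.1372,.135,.0655),speed=.06); f0=F(); print(f0,robot.read_t())
z=.130
for i in range(16):
    robot.servo_line(P(-.1372,z,.0655),speed=.03); f=F()-f0
    print(round(z,4),f.round(1),robot.read_position()[2].round(4))
    if f[2]>12: break
    z-=.001
robot.dwell(.15); print(F()-f0,robot.read_t())
snap('wrist','w5')
robot.servo_line(P(-.1372,.20,.0655),speed=.08)
robot.goto(P(-.02,.36),O); robot.dwell(.2); snap('wrist','w6'); print(robot.read_t(),F())
C=cloud('w6');q=C-LIP;a=q@bx;b=q@by
m=(abs(b)<.085)&(a>-.08)&(a<.08)&(C[...,2]>.120)&(C[...,2]<.143)
print(np.linalg.lstsq(np.c_[a[m],b[m],np.ones(m.sum())],C[...,2][m],rcond=None)[0],edge('w6'))
for C in (C,cloud('w1')):
    q=C-LIP;a=q@bx;b=q@by
    k=np.hypot(a+.137,b-.0655)<.01; print('tare',np.median(C[k],0)); k=np.hypot(a+.137,b+.07)<.006; print('power',np.median(C[k],0))
cv2.imwrite('pics/w6b.png',cv2.resize(cv2.imread('pics/w6.png')[:320],None,fx=1.4,fy=1.4))
```

```text
[-0.37204695  0.55623712  0.47650276] 17.1
0.13 [-0.1 -1.  -0.2] 0.1298
0.129 [ 0.5 -0.2 -0.1] 0.129
0.128 [ 0.6 -0.1 -0.9] 0.128
0.127 [0.7 0.3 1.4] 0.1271
0.126 [ 1.  -0.3  0.7] 0.1261
0.125 [0.4 0.1 1.3] 0.1251
0.124 [ 2.1 -0.6  1.7] 0.1241
0.123 [ 0.7 -1.6  2.4] 0.1231
0.122 [ 1.9 -1.   3.5] 0.1221
0.121 [ 0.1 -0.2  6.3] 0.1212
0.12 [-3.1  2.5 14.7] 0.121
[-3.08898928  2.34714338 15.00479669] 20.0667
22.3667 [ 1.3049146  -0.62469759 -0.56469443]
[0.00027216 0.00043837 0.13308131] [np.float64(-0.0819), np.float64(0.133), np.float64(-0.082), np.float64(0.1331)]
tare [ 0.46298597 -0.00152475  0.12701983]
power [ 0.52283378 -0.1229984   0.12585491]
tare [ 0.46303138 -0.00142094  0.12711886]
power [ 0.52270028 -0.12308969  0.12601775]
```

View pics/w6b.png

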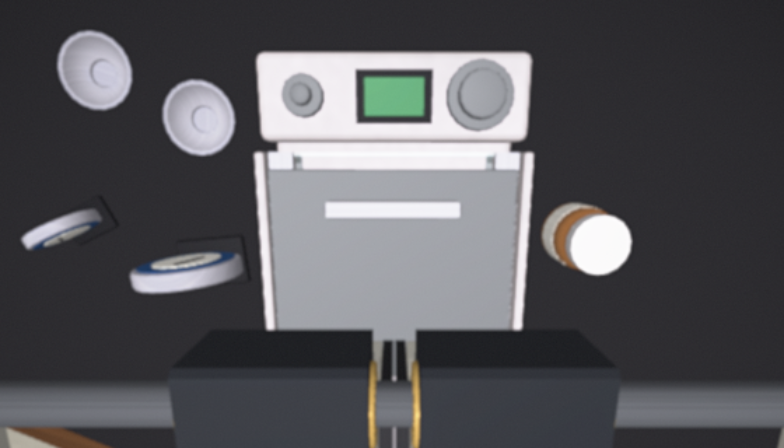

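The key travelled from about 127 mm to a hard stop at 121 mm and is back at 127 mm. The lid is level at its seat and the neighbours are unmoved, so I'm handing in.

```bash
python3 -c "
from rig import robot
robot.job_done(); print(robot.read_t())"
```

```text
the job is handed in; nothing more can be done
the job is handed in; nothing more can be done
```

I closed the draft shield and pressed the tare key, then handed the job in at about 22.4 s of the 48 s allowed. It reports no verdict, so what follows is my own checks.

- **Lid:** I pushed the lip about 54 mm towards the keys with the shut fingers until it dropped 6 mm into its notches. The last check gave a tilt under 0.001 rad, the plate top at 133.1 mm (origin about 119 mm), and the front edge about 3 mm short of the nominal seat. That is within the notch play and the 6 mm limit.
- **Tare key:** I pressed it about 6 mm to a hard stop at about 15 N. It sprang back to its starting height, 127.0 mm against 127.1 mm before.
- **Everything else:** The power key's height was unchanged to within 0.2 mm. The jar, gauge and dish stood as before in the last wrist picture, judged by eye rather than measured. I could not check the cup under the closed lid. The arm was clear of everything at the end.

**Disagreement:** The drag force read about 1–2 N with 0.7 N of noise, below the 2–6 N stated. I therefore confirmed the drop from wrist-camera depth rather than by force.

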